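Clear the jug off the rusk canister and hold its lid open

ROBOT

A 6-joint arm with a two-finger parallel gripper is mounted at the origin on the work surface. World frame = base frame: x ahead of the robot, y to its left, z up, the work surface at z = 0. Lengths are in m, angles in rad, forces in N, time in s.
With the tool pointing down it reaches from about 0.35 to 0.775 m from the base axis. Payload 5.5 kg.
Tool frame: the origin (TCP) lies midway between the tips of the shut fingers; the grasp point (between the pads) lies env.tcp_to_grasp behind it (env.tcp_to_grasp is the distance from the TCP to the grasp point, in m); z points along the fingers, y is the direction in which the jaws open and shut (so a half turn about z gives the same grasp; the last joint's range is limited). The gripper opens to 85 mm and grips with 20 to 120 N. Pads are 22 mm wide; open, the fingers measure 114 mm over their backs; the gripper's body (76 mm by 85 mm) begins 54 mm behind the grasp point. The pads swing forward as they close: fully open they stand 13 mm farther back than shut.
Start: joints at [1.029, 0.313, 0.046, 1.304, 0, 1.431], TCP at [0.225, 0.529, 0.231] pointing down, gripper open.
Joint ranges: [-2.76, 2.76], [-0.86, 1.69], [-1.03, 1.26], [-2.2, 2.34], [-1.47, 1.5], [-3.14, 3.14]. Speed limits (rad/s): [2.57, 2.57, 3.14, 3.14, 3.14, 3.14].

INTERFACE

Orientations are given as a unit quaternion [w, x, y, z].
In Python, from workcell import env gives the robot as it stands.
- The arm moves only by the shell command python3 -m handwheel 'ROWS' [OPENING] [FORCE]. ROWS is JSON, a list of rows, each an object of numbers: "dx", "dy", "dz": the shift along the tool's x, y, z normalised to -1 to 1, where 1 is 20 mm; "roll": the turn about the tool's z normalised to -1 to 1, where 1 is 6 degrees. In form: [{"dx": .., "dy": .., "dz": .., "roll": ..}, ...]. A call has 1 to 8 rows; each row shifts and turns the commanded pose from where the row before left it, along the tool's axes as they then stand; what a row does not reach is not made up. A row lasts 1/12 s, in which the tool goes at most 41.7 mm and 7.16 degrees, less where a joint would pass 70% of its speed; a pose out of reach is approached as far as the arm can. A call with a number of a shift or a turn outside -1 to 1 is refused whole. A call with a gripper value outside its range is refused whole. OPENING is the closure in counts, from 0 (fully open) to 255 (shut), set as the call begins (- or left out, the last holds). The fingers move at their own pace and stop on an object; FORCE is the grip in N (left out, the last holds). Time passes only in rows, so rows that do not move let the fingers close. It gives the time, the measured TCP pose, the force and the opening at its end, in the units of the state.
- env.get_state(): the state, without advancing time (a new reading comes with each control period).
- env.read_camera(name): name is "scene" or "top" or "wrist"; returns the picture (384x512x3 uint8, blue, green, red); there is no depth.
- env.calibration(name): a dict with "fx", "fy", "cx", "cy" (pixels), "R" (3x3) and "t" (3): a world point X has camera coordinates R X + t. Camera axes: x right, y down, z forward; pixel columns grow to the right and rows downward; lengths in m; the calibration is good to about 2 mm. A picture is of the moment at which its call begins: read the wrist's pose just before it. calibration takes no time and is no camera call; for the wrist camera it gives the pose at the moment of the call.
- env.hand_in(): hands the job in, once; it reports no verdict.
The state is a dict: "clock": time; "joint_pos": joint angles; "qvel": joint speeds; "tau": joint torques, N m; "tcp_pos": TCP position; "orientation": TCP orientation; "wrist_force": force on the tool from outside, world axes, zero at the start; "ft_torque": the same for the moment, N m; "finger_gap": finger opening in m.
Only numpy, scipy, OpenCV 4.12 (cv2) and the standard library are available. Lean on these libraries where they do the work, as an engineer would, in place of code of your own. Each camera call takes 0.05 s, during which the arm holds its last target.

TASK

The blue milk jug has been left on top of the clear rusk canister: lift it off and stand it upright on the round cork mat with its whole foot on the mat, without dropping it. Then raise the canister's hinged lid, which has a steel pull at its front, to about 60 degrees from shut and keep holding it there so that I can take rusks out; it drops shut by itself, so do not let it slam, and do not swing it near upright or it flops over onto the things behind. Finish while still holding the lid at that angle, and leave everything else on the counter where it is.

Things in the scene. Friction and masses are not known exactly. Their poses are not given: they have to be found in the camera images.
- canister: Clear acrylic box canister with brown rusks inside, 170 mm (x) by 200 mm (y), 120.5 mm high with its lid shut, fixed firmly to the counter. Origin: centre of the underside; z up. The hinge line is parallel to its y axis at x = +85 mm, z = 115.5 mm (the side away from the robot); the steel pull is on the -x side (towards the robot).
- lid (a joint): Angle of the canister's lid in rad: 0 shut, growing as the front edge rises; 60 degrees is 1.047; stop at 1.95. Clear acrylic plate 174 by 204 by 5 mm, about 0.28 kg with its pull; the hinge is free and nothing props the lid: below about 1.5 rad it falls shut when let go, beyond it flops backwards.
- lid_hinge (a point): Point on the lid's hinge line, midway along it; does not move as the lid turns. Its y axis is the hinge line; the frame turns with the lid.
- lid_bar (a point): Middle of the cross bar of the lid's steel pull: round bar 10 mm thick, 90 mm long, parallel to the hinge, on a slanting 8 mm rod at each end. In the lid's frame it lies 196 mm in front of the hinge line and 28 mm above it; lid shut, it is 143.5 mm above the counter, 23 mm above the lid's top and 26 mm in front of the canister's wall, with free room round it.
- jug: Blue ceramic jug, 120 mm tall, about 0.4 kg, foot 72 mm across, belly 92 mm across at 45 mm height, neck 70 mm across at 98 mm, rim 78 mm across with 5 mm wall, open at the top. Starts standing on the shut lid. Origin: centre of the underside; z up; the handle points along -x and the spout along +x.
- jug_handle (a point): Point on the upright part of the jug's strap handle, 78 mm from the jug's axis and 88 mm above its underside. The strap is 14 mm wide (along the jug's y) and 9 mm thick, upright from 56 to 99 mm height; its top edge is at 111 mm and the gap between strap and belly is 28 mm or more.
- cork_mat: Round cork mat, 140 mm across and 6 mm thick, fixed on the counter to the left or right of the canister. Origin: centre of the underside.
- sugar_bowl: White lidded sugar bowl, 88 mm across, 87 mm tall, loose; stands on the other side of the canister from the mat. Origin: centre of the underside. Bystander.
- mug: White mug, 80 mm across, 92 mm tall, handle along its +y, loose. Origin: centre of the underside. Bystander.
- pepper_mill: Dark wooden pepper mill, 52 mm across, 139 mm tall, loose. Origin: centre of the underside. Bystander.
- jam_jar: Glass jam jar with a metal cap, 68 mm across, 95 mm tall, loose. Origin: centre of the underside. Bystander.
- tea_tin: Grey square tea tin, 72 by 72 by 118 mm, loose. Origin: centre of the underside. Bystander.
- side_plate: White side plate, 124 mm across, 16 mm high, loose, behind the canister. Origin: centre of the underside. Bystander.
- measuring_spoon: Steel measuring spoon lying on the counter, 140 mm long along its x, loose. Origin: on its underside near the middle. Bystander.
Things that resemble listed ones, but are neither listed nor needed, are in the scene too. There is more than one size of the cork_mat; the job needs the larger.

How it is judged:
On the way, in this order (a step that is already met when the one before it is completed fails the run):
1. the jug stands upright on the cork mat, let go and at rest, the lid still shut (horizontal distance between jug and cork_mat below 0.035 m and height (world z) of jug below 0.01 m and angle between jug's own z axis and vertical below 0.1 rad and linear speed of jug below 0.03 m/s and contact force between the fingers and jug below 0.05 N and value of joint lid below 0.1 rad), for 0.2 s.
2. the lid is held at 60 degrees, give or take 10 (value of joint lid between 0.873 and 1.222 rad and contact force between the fingers and lid above 0.2 N), for 0.5 s.
At the end, for the whole second after the job is handed in: The fingers hold the lid still (under 0.1 rad/s) at 60 degrees, give or take 10, touching it with more than 0.2 N, and nothing else props it; the jug stands upright (within 0.1 rad) and untouched on the cork mat with its centre within 35 mm of the mat's centre (all of step 2 and velocity of joint lid between -0.1 and 0.1 rad/s and contact force between jug and canister below 0.05 N and contact force between the fingers and jug below 0.05 N and horizontal distance between jug and cork_mat below 0.035 m and height (world z) of jug below 0.01 m and angle between jug's own z axis and vertical below 0.1 rad and linear speed of jug below 0.03 m/s); the arm keeps its last pose, push and grip.
It fails at once if the jug is let go in the air or knocked off the lid (height (world z) of jug between 0.018 and 0.112 m and contact force between each of the arm, the fingers and jug below 0.01 N).
It fails at once if the jug is tipped over (angle between jug's own z axis and vertical above 0.6 rad).
It fails at once if the lid slams shut (velocity of joint lid below -4 rad/s).
It fails at once if the lid is swung near upright (beyond 80 degrees) (value of joint lid above 1.4 rad).
It fails at once if a bystander is moved by more than 30 mm (distance of any of sugar_bowl, mug, pepper_mill, jam_jar, tea_tin, side_plate, measuring_spoon from where it was at the start of the episode above 0.03 m).
It also fails if it takes over 58 s, if anything falls off the work surface, if the arm or the gripper's body presses on something with over 40 N, if the wrist force passes 120 N, or if a joint passes its speed limit or range.

## Working session

There is one attempt and no reset: what is moved stays moved. The work goes in short steps, Python scripts to look and compute and a shell command to move; the robot and the scene stay as the last step left them, time stands still between calls to the robot, and variables do not carry over. Pictures are saved under pics/ and viewed, and the job is handed in when it is done.

```bash
ls; mkdir -p pics; python3 - <<'E'
from workcell import env
import cv2
print(env.get_state(), env.tcp_to_grasp)
for n in("scene","top","wrist"):
    c=env.calibration(n);print(n,c)
    cv2.imwrite(f"pics/{n}0.png",env.read_camera(n))
E
```

```text
pics
{'clock': 0.0, 'joint_pos': array([1.02937701e+00, 3.13967662e-01, 4.49567636e-02, 1.30357551e+00,
       1.33462320e-05, 1.43124027e+00]), 'qvel': array([ 0.00029251, -0.00106043,  0.00102683, -0.00030843,  0.0018851 ,
       -0.00026453]), 'tau': array([-1.37242871e-03, -4.80631614e+01,  2.98529309e+01,  1.92072429e-02,
       -3.18693956e-04,  7.85745698e-06]), 'tcp_pos': array([0.22461811, 0.52875776, 0.2304184 ]), 'orientation': array([-3.05185913e-04,  1.99582228e-01,  9.79880673e-01, -8.41429358e-04]), 'wrist_force': array([-0.22973721, -0.39141119, -0.47898723]), 'ft_torque': array([-0.02578814, -0.02064151, -0.02773279]), 'finger_gap': 0.08551515894772427} 0.0187
scene {'fx': 451.4567583492238, 'fy': 451.4567583492238, 'cx': 252.43049983975834, 'cy': 189.7493325411312, 'R': array([[-0.50673237,  0.86190583, -0.01845633],
       [ 0.5754904 ,  0.32224755, -0.75164308],
       [-0.64189805, -0.39150332, -0.6593118 ]]), 't': array([ 0.27517871, -0.20620335,  2.15418268])}
top {'fx': 456.38551384279316, 'fy': 456.38551384279316, 'cx': 252.3377596873913, 'cy': 189.26351191245755, 'R': array([[-0.02017159, -0.99966697, -0.01609526],
       [-0.98560287,  0.02258564, -0.16756153],
       [ 0.16786925,  0.01248356, -0.98573022]]), 't': array([0.01691805, 0.59099901, 1.45558873])}
wrist {'fx': 268.66220979053026, 'fy': 268.66220979053026, 'cx': 259.061409059359, 'cy': 190.5108778016042, 'R': array([[ 0.39030183,  0.92068596, -0.00135584],
       [ 0.87145486, -0.36895563,  0.32316895],
       [ 0.29703687, -0.12731499, -0.94634031]]), 't': array([-0.57319368, -0.0430985 ,  0.38020984])}
```

View pics/scene0.png

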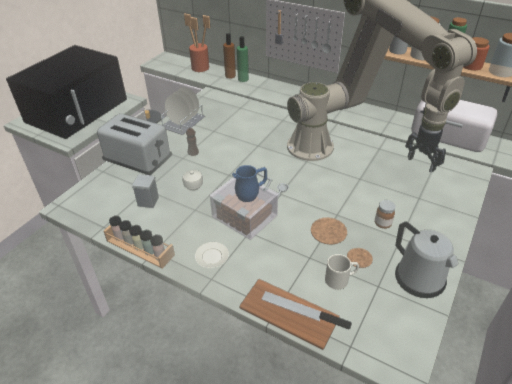

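View pics/top0.png

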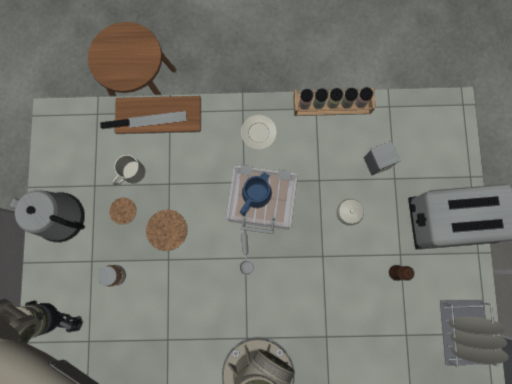

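View pics/wrist0.png

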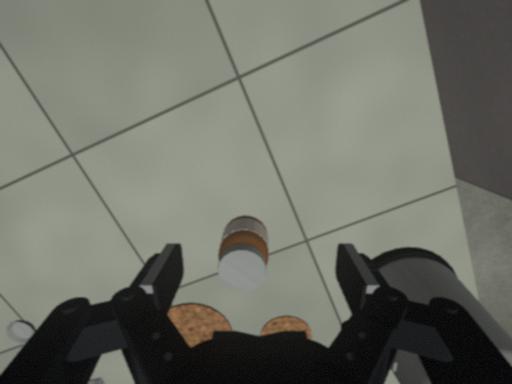

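The jug (top px ~257,193) stands on the canister (~262,197) with its handle towards the robot and a little left. The large mat is at ~(167,230). The measuring spoon lies just in front of the canister at ~(246,250). I'll zoom in on these.

```bash
cat > h.py <<'E'
import numpy as np, cv2
from workcell import env
def ray(n,uv,c=None):
    c=c or env.calibration(n)
    d=np.array([(uv[0]-c["cx"])/c["fx"],(uv[1]-c["cy"])/c["fy"],1.])
    R=np.array(c["R"]);o=-R.T@np.array(c["t"]);return o,R.T@d
def onz(n,uv,z,c=None):
    o,d=ray(n,uv,c);return o+d*(z-o[2])/d[2]
def tri(obs):
    A=np.zeros((3,3));b=np.zeros(3);L=[]
    for n,uv,c in obs:
        o,d=ray(n,uv,c);d=d/np.linalg.norm(d);P=np.eye(3)-np.outer(d,d);A+=P;b+=P@o;L.append((P,o))
    X=np.linalg.solve(A,b);return X,[np.linalg.norm(P@(X-o)) for P,o in L]
def proj(n,X,c=None):
    c=c or env.calibration(n);p=np.array(c["R"])@np.array(X)+np.array(c["t"])
    return np.array([c["fx"]*p[0]/p[2]+c["cx"],c["fy"]*p[1]/p[2]+c["cy"]])
E
python3 - <<'E'
from h import *
T=cv2.imread("pics/top0.png");S=cv2.imread("pics/scene0.png")
a=cv2.resize(T[150:290,130:330],None,fx=4,fy=4,interpolation=cv2.INTER_CUBIC);cv2.imwrite("pics/topz.png",a)
b=cv2.resize(S[150:270,180:370],None,fx=4.2,fy=4.2,interpolation=cv2.INTER_CUBIC);cv2.imwrite("pics/scz.png",b)
# cork mask
for n,I in(("top",T),("scene",S)):
    h=cv2.cvtColor(I,cv2.COLOR_BGR2HSV)
    for name,lo,hi in(("cork",(5,80,80),(18,255,220)),("blue",(105,70,20),(125,255,255))):
        m=cv2.inRange(h,lo,hi);m=cv2.morphologyEx(m,cv2.MORPH_OPEN,np.ones((3,3)))
        for c in cv2.findContours(m,0,2)[0]:
            if cv2.contourArea(c)>200:
                M=cv2.moments(c);u=(M["m10"]/M["m00"],M["m01"]/M["m00"]);print(n,name,np.round(u,1),cv2.contourArea(c),cv2.boundingRect(c),onz(n,u,0.006).round(4))
E
```

```text
top cork [166.2 229.7] 1214.5 (146, 210, 41, 40) [0.4676 0.2968 0.006 ]
top cork [122.4 210.5] 491.5 (110, 198, 26, 26) [0.5358 0.4462 0.006 ]
top cork [159.1 112.3] 2072.0 (115, 96, 85, 37) [0.8801 0.3265 0.006 ]
top cork [332.1 108.8] 492.0 (294, 94, 81, 21) [ 0.8774 -0.2794  0.006 ]
top cork [124.  56.] 3845.0 (88, 22, 73, 69) [1.0946 0.4557 0.006 ]
top blue [255.6 191.6] 679.0 (241, 174, 30, 40) [ 0.5903 -0.0061  0.006 ]
scene cork [287.  315.1] 2199.5 (241, 280, 94, 68) [0.8835 0.3295 0.006 ]
scene cork [360.2 256.7] 267.5 (348, 249, 24, 18) [0.5358 0.4475 0.006 ]
scene cork [131.6 249.3] 219.5 (108, 233, 51, 32) [ 0.9189 -0.2997  0.006 ]
scene cork [328.5 230.6] 633.0 (312, 219, 34, 25) [0.4723 0.2968 0.006 ]
scene cork [406.1  58.4] 250.0 (386, 48, 43, 19) [-1.1372  0.1298  0.006 ]
scene cork [229.9  60.1] 236.5 (224, 44, 11, 34) [-0.5931 -0.8336  0.006 ]
scene cork [199.3  56.5] 394.0 (190, 43, 18, 29) [-0.5434 -1.035   0.006 ]
scene cork [482.7  64.6] 735.0 (462, 37, 50, 49) [-1.2702  0.5593  0.006 ]
```

View pics/topz.png

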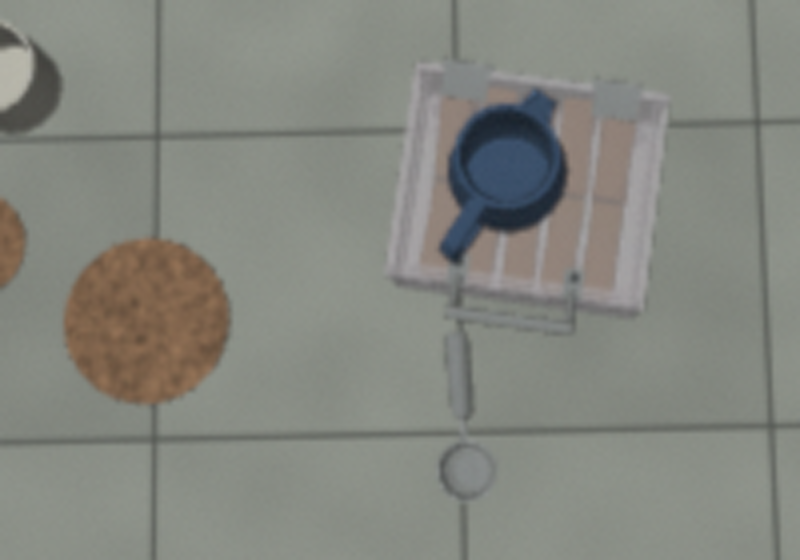

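View pics/scz.png

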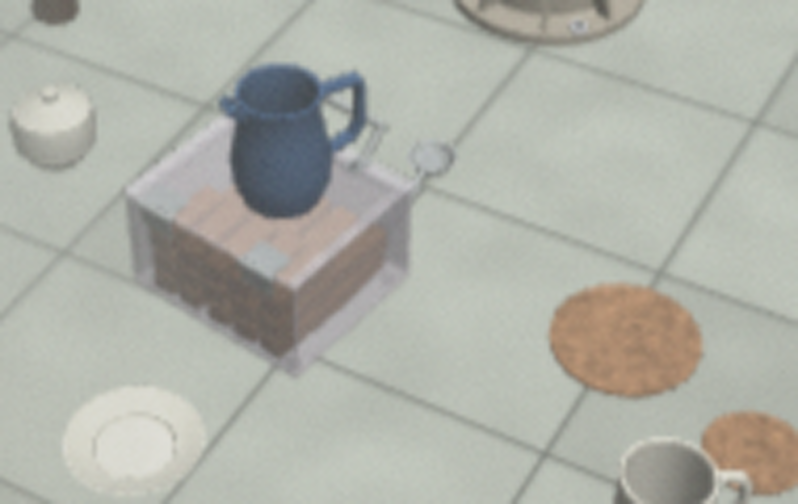

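```bash
python3 - <<'E'
from h import *
def zt(u,v): return ((u+.5)/4-.5+130,(v+.5)/4-.5+150)
def zs(u,v): return ((u+.5)/4.2-.5+180,(v+.5)/4.2-.5+150)
print("rim",tri([("top",zt(508,167),None),("scene",zs(280,90),None)]))
print("rim plane",onz("top",zt(508,167),.2405))
print("handle top",onz("top",zt(462,235),.23),onz("scene",zs(352,82),.23))
for a in((455,314),(572,326)): print("bar",onz("top",zt(*a),.1435))
for a in((420,65),(668,97),(640,312),(388,280)): print("lidcorner",onz("top",zt(*a),.1205))
for a in((128,193),(290,282),(415,187)): print("sc corner",onz("scene",zs(*a),.1205))
for u in((245,200),): pass
for n,u in(("sugar",(350,211)),("spoonend",(247,268)),("jam",(110,275)),("mug",(127,167)),("mill",(400,272)),("tin",(383,157))): print(n,onz("top",u,.05))
E
```

```text
rim (array([ 0.55417228, -0.01213729,  0.2354153 ]), [np.float64(0.0019903232875251873), np.float64(0.001990323287525133)])
rim plane [ 0.55235159 -0.0104146   0.2405    ]
handle top [0.50524743 0.02379874 0.23      ] [0.50892865 0.03188159 0.23      ]
bar [0.45580611 0.03274341 0.1435    ]
bar [ 0.44476862 -0.05608575  0.1435    ]
lidcorner [0.6557437  0.05795365 0.1205    ]
lidcorner [ 0.62526218 -0.13742137  0.1205    ]
lidcorner [ 0.45621238 -0.10962449  0.1205    ]
lidcorner [0.4852958  0.08518325 0.1205    ]
sc corner [ 0.62941419 -0.13412771  0.1205    ]
sc corner [0.65577031 0.05305759 0.1205    ]
sc corner [0.49481761 0.08928967 0.1205    ]
sugar [ 0.51204127 -0.31281326  0.05      ]
spoonend [0.33565521 0.026462   0.05      ]
jam [0.32236193 0.46706033 0.05      ]
mug [0.67627329 0.42144933 0.05      ]
mill [ 0.31329473 -0.46052095  0.05      ]
tin [ 0.69001765 -0.43218888  0.05      ]
```

```bash
python3 -m handwheel '[{"dx":-0.5,"dy":-0.35,"dz":-0.5},{"dx":-1,"dy":-0.7,"dz":-0.5},{"dx":-1,"dy":-0.7,"dz":-0.5},{"dx":-1,"dy":-0.7,"dz":-0.5},{"dx":-1,"dy":-0.7,"dz":-0.5},{"dx":-1,"dy":-0.7,"dz":-0.5},{"dx":-1,"dy":-0.7,"dz":-0.5},{"dx":-1,"dy":-0.7,"dz":-0.5}]' 0
python3 -m handwheel '[{"dx":-1,"dy":-0.7,"dz":-0.4},{"dx":-1,"dy":-0.7,"dz":-0.4},{"dx":-1,"dy":-0.7,"dz":-0.3},{"dx":-1,"dy":-0.7,"dz":-0.2},{"dx":-1,"dy":-0.7,"dz":-0.1},{"dx":-1,"dy":-0.7},{"dx":-1,"dy":-0.7},{"dx":-1,"dy":-0.7}]'
```

```text
invalid input at $[0]: expected keys dx, dy, dz, roll
invalid input at $[0]: expected keys dx, dy, dz, roll
```

All four keys are required.

```bash
python3 -m handwheel '[{"dx":-0.5,"dy":-0.35,"dz":-0.5,"roll":0},{"dx":-1,"dy":-0.7,"dz":-0.5,"roll":0},{"dx":-1,"dy":-0.7,"dz":-0.5,"roll":0},{"dx":-1,"dy":-0.7,"dz":-0.5,"roll":0},{"dx":-1,"dy":-0.7,"dz":-0.5,"roll":0},{"dx":-1,"dy":-0.7,"dz":-0.5,"roll":0},{"dx":-1,"dy":-0.7,"dz":-0.5,"roll":0},{"dx":-1,"dy":-0.7,"dz":-0.5,"roll":0}]' 0
python3 -m handwheel '[{"dx":-1,"dy":-0.7,"dz":-0.4,"roll":0},{"dx":-1,"dy":-0.7,"dz":-0.4,"roll":0},{"dx":-1,"dy":-0.7,"dz":-0.3,"roll":0},{"dx":-1,"dy":-0.7,"dz":-0.2,"roll":0},{"dx":-1,"dy":-0.7,"dz":-0.1,"roll":0},{"dx":-1,"dy":-0.7,"dz":0,"roll":0},{"dx":-1,"dy":-0.7,"dz":0,"roll":0},{"dx":-1,"dy":-0.7,"dz":0,"roll":0}]'
```

```text
clock: 0.82
tcp_pos: [0.3224, 0.3722, 0.3125]
orientation: [0.0, 0.2, 0.98, 0.0]
wrist_force: [1.0, -0.5, 0.5]
finger_gap: 0.0857
clock: 1.48
tcp_pos: [0.4256, 0.2065, 0.3401]
orientation: [0.0, 0.2, 0.98, 0.0]
wrist_force: [0.6, 0.4, 0.0]
finger_gap: 0.0857
```

```bash
python3 -m handwheel '[{"dx":-1,"dy":-0.75,"dz":0,"roll":0},{"dx":-1,"dy":-0.75,"dz":0,"roll":0},{"dx":-1,"dy":-0.75,"dz":0,"roll":0},{"dx":-1,"dy":-0.75,"dz":0,"roll":0},{"dx":-1,"dy":-0.75,"dz":0,"roll":0},{"dx":0,"dy":0,"dz":0,"roll":0.7},{"dx":0,"dy":0,"dz":0,"roll":0.7},{"dx":0,"dy":0,"dz":0,"roll":0.7}]'
cat > shot.py <<'E'
import sys,pickle
from h import *
n,tag=sys.argv[1:3]
c=env.calibration(n);s=env.get_state();I=env.read_camera(n)
cv2.imwrite(f"pics/{tag}.png",I);pickle.dump((c,s),open(f"pics/{tag}.pkl","wb"));print(s["clock"],s["tcp_pos"],s["orientation"].round(4),s["wrist_force"].round(1),s["finger_gap"])
E
python3 -m handwheel '[{"dx":0,"dy":0,"dz":0,"roll":0}]'
python3 shot.py wrist w1
```

```text
clock: 2.15
tcp_pos: [0.4879, 0.0988, 0.3397]
orientation: [-0.0, 0.308, 0.951, -0.0]
wrist_force: [-0.1, 0.2, 0.3]
finger_gap: 0.0855
clock: 2.23
tcp_pos: [0.4878, 0.0992, 0.3398]
orientation: [0.0, 0.307, 0.952, -0.0]
wrist_force: [-0.9, 0.2, 0.4]
finger_gap: 0.0851
2.2333 [0.48779965 0.09924965 0.33978626] [ 1.000e-04  3.072e-01  9.516e-01 -0.000e+00] [-0.9  0.2  0.4] 0.08509140449147501
```

View pics/w1.png

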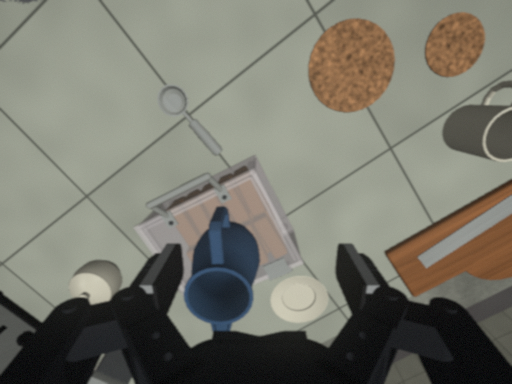

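```bash
python3 - <<'E'
from h import *
I=cv2.imread("pics/w1.png")
cv2.imwrite("pics/w1z.png",cv2.resize(I[200:340,130:310],None,fx=4.2,fy=4.2,interpolation=cv2.INTER_CUBIC))
E
```

```text
(no output)
```

View pics/w1z.png

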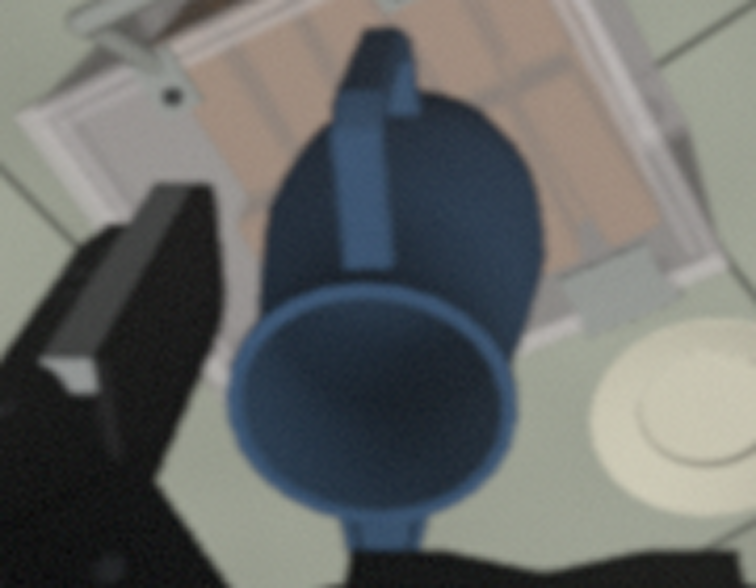

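```bash
python3 - <<'E'
from h import *
import pickle
c,s=pickle.load(open("pics/w1.pkl","rb"))
z=lambda u,v:((u+.5)/4.2-.5+130,(v+.5)/4.2-.5+200)
for Z in(.2355,.2405,.2455):
    P=[onz("wrist",z(*p),Z,c)[:2] for p in((230,397),(516,405),(372,283),(373,519),(275,310),(468,490),(272,487),(470,315))]
    print(Z,[round(np.linalg.norm(P[i]-P[i+1])*1000,1) for i in(0,2,4,6)],np.mean(P,0).round(4))
    print([cc.round(4) for cc in cv2.fitEllipse(np.array(P,np.float32)*1000)[0:1] and [np.array(cv2.fitEllipse(np.array(P,np.float32)*1000)[0])]], cv2.fitEllipse(np.array(P,np.float32)*1000)[1])
print("hand in",onz("wrist",z(368,267),.2315-.0,c), "hand out top",onz("wrist",z(358,92),.2315,c),"spout",onz("wrist",z(385,545),.2405,c))
print(tri([("wrist",z(373,401),c),("top",((508.5)/4-.5+130,(167.5)/4-.5+150),None),("scene",(280.5/4.2-.5+180,90.5/4.2-.5+150),None)]))
E
```

```text
0.2355 [np.float64(76.1), np.float64(76.9), np.float64(76.1), np.float64(78.9)] [ 0.5633 -0.0125]
[array([563.8851, -13.0003])] (75.54183197021484, 78.52587127685547)
0.2405 [np.float64(74.6), np.float64(75.3), np.float64(74.5), np.float64(77.3)] [ 0.5604 -0.0092]
[array([560.9789,  -9.765 ])] (74.01094055175781, 76.93449401855469)
0.2455 [np.float64(73.1), np.float64(73.8), np.float64(73.0), np.float64(75.7)] [ 0.5575 -0.006 ]
[array([558.0726,  -6.5298])] (72.47999572753906, 75.34309387207031)
hand in [0.53129077 0.01095316 0.2315    ] hand out top [0.49088715 0.04010297 0.2315    ] spout [ 0.59968905 -0.03601518  0.2405    ]
(array([ 0.55713232, -0.01044564,  0.23881284]), [np.float64(0.0036592492593348095), np.float64(0.004441679147425401), np.float64(0.0018552973306144019)])
```

```bash
python3 -m handwheel '[{"dx":-1,"dy":-0.4,"dz":0,"roll":0},{"dx":-1,"dy":-0.4,"dz":0,"roll":0},{"dx":-1,"dy":-0.4,"dz":0,"roll":0},{"dx":-1,"dy":-0.4,"dz":0,"roll":0},{"dx":-1,"dy":-0.4,"dz":0,"roll":0},{"dx":-1,"dy":-0.4,"dz":0,"roll":0},{"dx":0,"dy":0,"dz":0,"roll":0},{"dx":0,"dy":0,"dz":0,"roll":0}]'
python3 shot.py wrist w2
python3 - <<'E'
from h import *
I=cv2.imread("pics/w2.png")
cv2.imwrite("pics/w2z.png",cv2.resize(I[120:310,150:370],None,fx=3,fy=3,interpolation=cv2.INTER_CUBIC))
E
```

```text
clock: 2.95
tcp_pos: [0.5577, -0.0097, 0.339]
orientation: [-0.0, 0.306, 0.952, -0.0]
wrist_force: [-0.7, -0.6, 0.5]
finger_gap: 0.0855
2.95 [ 0.55768312 -0.00968545  0.3390125 ] [-4.000e-04  3.059e-01  9.521e-01 -0.000e+00] [-0.7 -0.6  0.5] 0.08549776807866898
```

View pics/w2z.png

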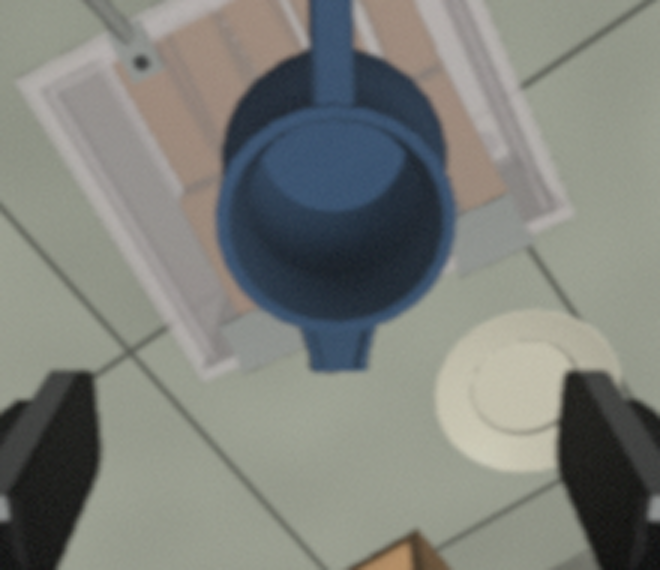

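```bash
python3 - <<'E'
from h import *
import pickle
c,s=pickle.load(open("pics/w2.pkl","rb"));c1,_=pickle.load(open("pics/w1.pkl","rb"))
z=lambda u,v:((u+.5)/3-.5+150,(v+.5)/3-.5+120)
z1=lambda u,v:((u+.5)/4.2-.5+130,(v+.5)/4.2-.5+200)
for Z in(.2305,.2355,.2405):
    P=[onz("wrist",z(*p),Z,c)[:2] for p in((217,214),(455,216),(336,104),(337,328))]
    print(Z,[round(np.linalg.norm(P[i]-P[i+1])*1000,1) for i in(0,2)],np.mean(P[:2],0).round(4),np.mean(P[2:],0).round(4))
print(tri([("wrist",z1(373,401),c1),("wrist",z(336,216),c)]))
top=("top",(508.5/4-.5+130,167.5/4-.5+150),None);sc=("scene",(280.5/4.2-.5+180,90.5/4.2-.5+150),None)
print(tri([("wrist",z1(373,401),c1),("wrist",z(336,216),c),top,sc]))
print("tcp px",proj("wrist",s["tcp_pos"],c),proj("wrist",s["tcp_pos"]-[0,0,.1],c))
print(onz("wrist",z(330,112),.2315,c),onz("wrist",z(338,370),.2405,c))
E
```

```text
0.2305 [np.float64(78.4), np.float64(78.3)] [ 0.5621 -0.0107] [ 0.564  -0.0118]
0.2355 [np.float64(76.8), np.float64(76.7)] [ 0.5607 -0.0097] [ 0.5626 -0.0109]
0.2405 [np.float64(75.3), np.float64(75.2)] [ 0.5593 -0.0088] [ 0.5611 -0.0099]
(array([ 0.55986383, -0.00888436,  0.24022401]), [np.float64(0.0002762898117026562), np.float64(0.00027628981170280006)])
(array([ 0.55791177, -0.00996183,  0.23938683]), [np.float64(0.002633676573392063), np.float64(0.0020636083851204162), np.float64(0.005322893544154403), np.float64(0.0018303385811046032)])
tcp px [260.39927246 243.50095219] [259.91186666 190.06739892]
[0.53283033 0.00779437 0.2315    ] [ 0.60489711 -0.04036554  0.2405    ]
```

```bash
python3 -m handwheel '[{"dx":-0.08,"dy":0.08,"dz":0.9,"roll":0},{"dx":0,"dy":0,"dz":0.9,"roll":0},{"dx":0,"dy":0,"dz":0.9,"roll":0},{"dx":0,"dy":0,"dz":0.9,"roll":0},{"dx":0,"dy":0,"dz":0.9,"roll":0},{"dx":0,"dy":0,"dz":0,"roll":0},{"dx":0,"dy":0,"dz":0,"roll":0}]'
python3 shot.py wrist w3
python3 shot.py scene s3
python3 - <<'E'
from h import *
I=cv2.imread("pics/w3.png")
cv2.imwrite("pics/w3z.png",cv2.resize(I[60:350,130:390],None,fx=2,fy=2,interpolation=cv2.INTER_CUBIC))
E
```

```text
clock: 3.58
tcp_pos: [0.5587, -0.0074, 0.2491]
orientation: [-0.001, 0.305, 0.952, -0.0]
wrist_force: [-0.4, 0.1, 0.3]
finger_gap: 0.0857
3.5833 [ 0.55869115 -0.00740364  0.24914192] [-0.001   0.305   0.9523 -0.    ] [-0.4  0.1  0.3] 0.085678514955242
3.6333 [ 0.55954252 -0.00769446  0.25025977] [2.000e-04 3.052e-01 9.523e-01 1.000e-04] [-0.3  0.2 -0.1] 0.08526673522154087
```

View pics/w3z.png

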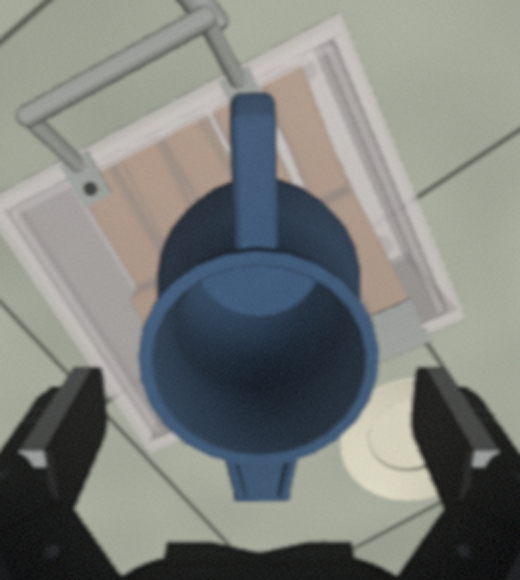

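View pics/s3.png

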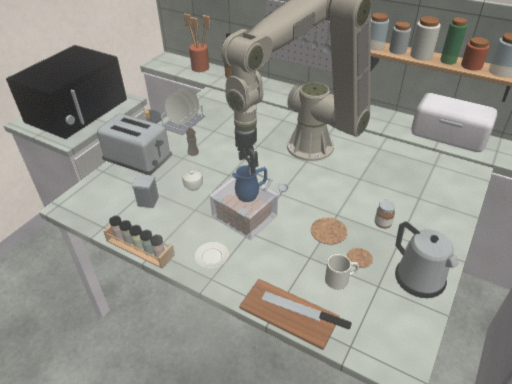

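```bash
python3 - <<'E'
from h import *
import pickle
from scipy.spatial.transform import Rotation as Ro
c,s=pickle.load(open("pics/w3.pkl","rb"))
z=lambda u,v:((u+.5)/2-.5+130,(v+.5)/2-.5+60)
P=[onz("wrist",z(*p),.2402,c) for p in((140,355),(378,355),(258,249),(258,463))]
R=Ro.from_quat(s["orientation"][[1,2,3,0]]).as_matrix()
for p in P+[np.mean(P,0)]: print(p.round(4),(R.T@(p-s["tcp_pos"])*1000).round(1))
E
```

```text
[ 0.537  -0.0391  0.2402] [ -0.8 -38.4   9. ]
[0.5807 0.0223 0.2402] [-0.7 37.   8.9]
[0.53   0.0118 0.2402] [34.5 -1.   9. ]
[ 0.5924 -0.0327  0.2402] [-42.1  -1.    8.9]
[ 0.56   -0.0094  0.2402] [-2.3 -0.9  8.9]
```

```bash
python3 -m handwheel '[{"dx":-0.1,"dy":-0.03,"dz":0.4,"roll":0},{"dx":0,"dy":0,"dz":0.5,"roll":0},{"dx":0,"dy":0,"dz":0.5,"roll":0},{"dx":0,"dy":0,"dz":0,"roll":0}]'
python3 -m handwheel '[{"dx":0,"dy":0,"dz":0.5,"roll":0},{"dx":0,"dy":0,"dz":0.5,"roll":0},{"dx":0,"dy":0,"dz":0.5,"roll":0},{"dx":0,"dy":0,"dz":0,"roll":0}]'
python3 shot.py wrist w4
```

```text
clock: 4.02
tcp_pos: [0.5599, -0.0099, 0.2186]
orientation: [-0.002, 0.306, 0.952, -0.0]
wrist_force: [-0.6, 1.2, 0.2]
finger_gap: 0.0852
clock: 4.35
tcp_pos: [0.5597, -0.0098, 0.1885]
orientation: [-0.002, 0.306, 0.952, -0.0]
wrist_force: [-0.2, -0.1, 0.1]
finger_gap: 0.0849
4.35 [ 0.55971454 -0.00984416  0.18846039] [-2.000e-03  3.059e-01  9.521e-01 -3.000e-04] [-0.2 -0.1  0.1] 0.08490771211819627
```

View pics/w4.png

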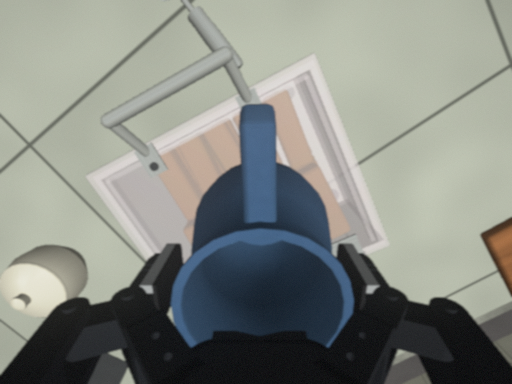

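The fingers straddle the neck outside the rim with no contact force. Next I close on it.

```bash
python3 -m handwheel '[{"dx":0,"dy":0,"dz":0,"roll":0},{"dx":0,"dy":0,"dz":0,"roll":0},{"dx":0,"dy":0,"dz":0,"roll":0},{"dx":0,"dy":0,"dz":0,"roll":0},{"dx":0,"dy":0,"dz":0,"roll":0},{"dx":0,"dy":0,"dz":0,"roll":0}]' 255 60
python3 -m handwheel '[{"dx":0,"dy":0,"dz":0,"roll":0},{"dx":0,"dy":0,"dz":0,"roll":0}]'
python3 -m handwheel '[{"dx":0,"dy":0,"dz":-0.2,"roll":0},{"dx":0,"dy":0,"dz":-0.4,"roll":0},{"dx":0,"dy":0,"dz":-0.4,"roll":0},{"dx":0,"dy":0,"dz":0,"roll":0}]'
python3 shot.py scene s5; python3 shot.py wrist w5
```

```text
clock: 4.9
tcp_pos: [0.5616, -0.01, 0.1918]
orientation: [0.001, 0.306, 0.952, 0.0]
wrist_force: [0.4, 1.3, 2.4]
finger_gap: 0.0738
clock: 5.07
tcp_pos: [0.5616, -0.01, 0.1918]
orientation: [0.001, 0.306, 0.952, 0.0]
wrist_force: [0.3, 1.5, 3.6]
finger_gap: 0.074
clock: 5.4
tcp_pos: [0.5617, -0.0103, 0.2129]
orientation: [0.001, 0.306, 0.952, 0.0]
wrist_force: [1.3, 0.1, -3.9]
finger_gap: 0.074
5.4 [ 0.56167785 -0.01028554  0.21285248] [8.00e-04 3.06e-01 9.52e-01 0.00e+00] [ 1.3  0.1 -3.9] 0.0740340528174636
5.45 [ 0.5616538  -0.01026972  0.21224352] [7.00e-04 3.06e-01 9.52e-01 1.00e-04] [-0.  -0.8 -4.9] 0.07386683239799108
```

View pics/w5.png

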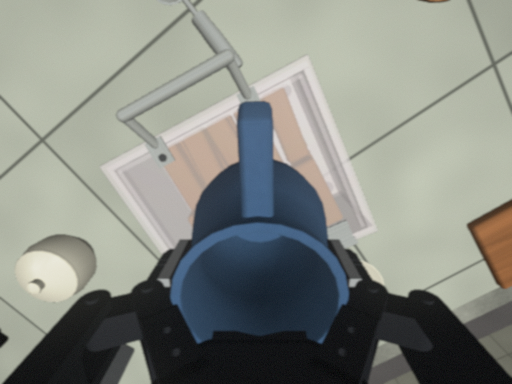

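View pics/s5.png

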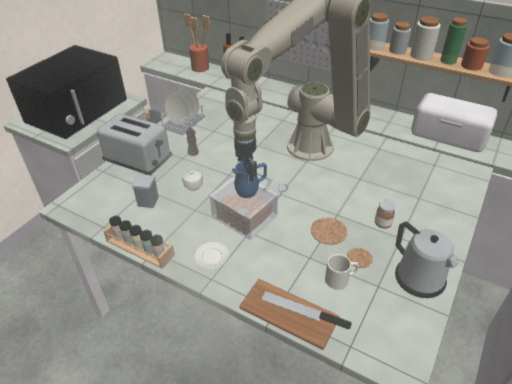

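```bash
python3 -m handwheel '[{"dx":0,"dy":0,"dz":-0.6,"roll":0},{"dx":0,"dy":0,"dz":-0.8,"roll":0},{"dx":0.3,"dy":0.25,"dz":-0.6,"roll":0},{"dx":0.6,"dy":0.45,"dz":-0.2,"roll":0},{"dx":0.8,"dy":0.6,"dz":0,"roll":0},{"dx":0.8,"dy":0.6,"dz":0,"roll":0},{"dx":0.8,"dy":0.6,"dz":0,"roll":0},{"dx":0.8,"dy":0.6,"dz":0,"roll":0}]'
python3 -m handwheel '[{"dx":0.8,"dy":0.6,"dz":0,"roll":0},{"dx":0.8,"dy":0.6,"dz":0,"roll":0},{"dx":0.8,"dy":0.6,"dz":0,"roll":0},{"dx":0.8,"dy":0.6,"dz":0,"roll":0},{"dx":0.8,"dy":0.6,"dz":0,"roll":0},{"dx":0.8,"dy":0.6,"dz":0,"roll":0},{"dx":0.5,"dy":0.4,"dz":0,"roll":0},{"dx":0,"dy":0,"dz":0,"roll":0}]'
python3 shot.py wrist w6;python3 shot.py top t6;python3 shot.py scene s6
```

```text
clock: 6.17
tcp_pos: [0.5294, 0.0897, 0.2545]
orientation: [-0.001, 0.306, 0.952, -0.0]
wrist_force: [0.5, 0.2, -4.1]
finger_gap: 0.0739
clock: 6.83
tcp_pos: [0.4894, 0.2174, 0.2547]
orientation: [-0.001, 0.304, 0.953, 0.0]
wrist_force: [1.0, -0.3, -4.9]
finger_gap: 0.074
6.8333 [0.48941092 0.21743157 0.25473884] [-7.000e-04  3.042e-01  9.526e-01  2.000e-04] [ 1.  -0.3 -4.9] 0.07404002936161039
6.8833 [0.49002904 0.21616168 0.25477244] [-3.000e-04  3.046e-01  9.525e-01 -3.000e-04] [ 0.5 -0.2 -4.5] 0.07376464041574773
6.9333 [0.49048962 0.21532113 0.25486712] [-1.000e-04  3.051e-01  9.523e-01 -4.000e-04] [-0.9 -0.1 -4.6] 0.07397979945288975
```

View pics/w6.png

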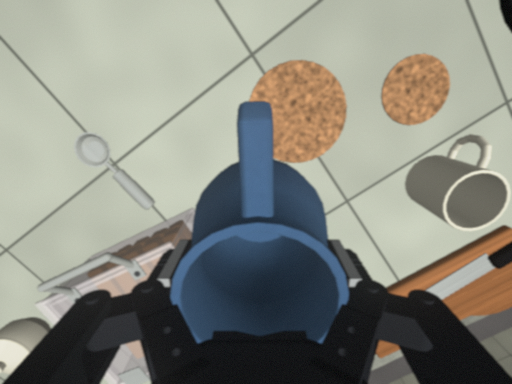

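View pics/s6.png

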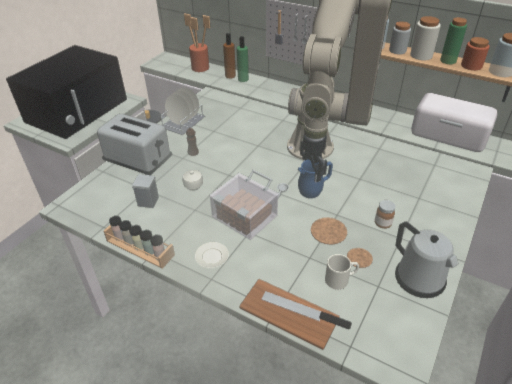

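```bash
python3 - <<'E'
from h import *
import pickle
from scipy.spatial.transform import Rotation as Ro
c,s=pickle.load(open("pics/w6.pkl","rb"));I=cv2.imread("pics/w6.png")
m=cv2.inRange(cv2.cvtColor(I,cv2.COLOR_BGR2HSV),(5,80,80),(18,255,230))
m=cv2.morphologyEx(m,cv2.MORPH_CLOSE,np.ones((5,5)));m[:, :240]=0;m[200:]=0;m[:,360:]=0
k=max(cv2.findContours(m,0,1)[0],key=cv2.contourArea)[:,0]
k=cv2.convexHull(k)[:,0]
P=np.array([onz("wrist",p,.006,c) for p in k])
A=np.c_[2*P[:,:2],np.ones(len(P))];
w=np.ones(len(P),bool)
for _ in range(5):
    x=np.linalg.lstsq(A[w],(P[w,:2]**2).sum(1),rcond=None)[0];r=np.sqrt(x[2]+x[0]**2+x[1]**2);e=abs(np.linalg.norm(P[:,:2]-x[:2],axis=1)-r);w=e<max(.003,np.median(e)*2)
print(x[:2],r,w.mean())
s=env.get_state();R=Ro.from_quat(s["orientation"][[1,2,3,0]]).as_matrix()
for M in(x[:2],[.470,.297]): print((R.T@(np.r_[M,.08]-s["tcp_pos"])*1000).round(1))
E
```

```text
[0.46840478 0.29579084] 0.06855567900136889 1.0
[ 65.4  52.9 174.9]
[ 64.8  54.8 174.9]
```

```bash
python3 -m handwheel '[{"dx":0.6,"dy":0.5,"dz":0,"roll":0},{"dx":0.8,"dy":0.65,"dz":0,"roll":0},{"dx":0.8,"dy":0.65,"dz":0.2,"roll":0},{"dx":0.7,"dy":0.55,"dz":0.4,"roll":0},{"dx":0.35,"dy":0.3,"dz":0.7,"roll":0},{"dx":0,"dy":0,"dz":0.9,"roll":0},{"dx":0,"dy":0,"dz":0.9,"roll":0},{"dx":0,"dy":0,"dz":0.9,"roll":0}]'
python3 -m handwheel '[{"dx":0,"dy":0,"dz":0.9,"roll":0},{"dx":0,"dy":0,"dz":0.8,"roll":0},{"dx":0,"dy":0,"dz":0.8,"roll":0},{"dx":0,"dy":0,"dz":0.6,"roll":0},{"dx":0,"dy":0,"dz":0.4,"roll":0},{"dx":0,"dy":0,"dz":0,"roll":0},{"dx":0,"dy":0,"dz":0,"roll":0}]'
python3 shot.py scene s7
```

```text
clock: 7.65
tcp_pos: [0.4695, 0.2951, 0.1745]
orientation: [0.0, 0.306, 0.952, -0.0]
wrist_force: [-0.1, -0.0, -4.6]
finger_gap: 0.0738
clock: 8.23
tcp_pos: [0.4692, 0.2952, 0.1052]
orientation: [-0.0, 0.306, 0.952, -0.0]
wrist_force: [0.2, -0.1, -4.2]
finger_gap: 0.0738
8.2333 [0.46922862 0.29520028 0.10520879] [-2.000e-04  3.064e-01  9.519e-01 -3.000e-04] [ 0.2 -0.1 -4.2] 0.0738169929372387
```

View pics/s7.png

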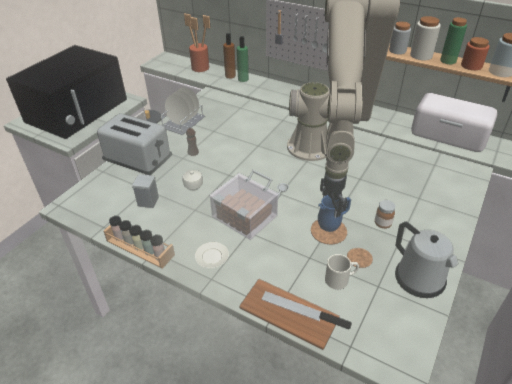

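The jug is upright and over the mat (~(330,222)), with about 28 mm left to go. I'll lower it slowly.

```bash
python3 -m handwheel '[{"dx":0,"dy":0,"dz":0.4,"roll":0},{"dx":0,"dy":0,"dz":0.4,"roll":0},{"dx":0,"dy":0,"dz":0.3,"roll":0},{"dx":0,"dy":0,"dz":0.1,"roll":0},{"dx":0,"dy":0,"dz":0,"roll":0},{"dx":0,"dy":0,"dz":0,"roll":0}]'
python3 -m handwheel '[{"dx":0,"dy":0,"dz":0.1,"roll":0},{"dx":0,"dy":0,"dz":0.05,"roll":0},{"dx":0,"dy":0,"dz":0,"roll":0}]'
```

```text
clock: 8.78
tcp_pos: [0.4689, 0.2958, 0.0811]
orientation: [-0.0, 0.306, 0.952, -0.0]
wrist_force: [-0.1, 0.0, -4.3]
finger_gap: 0.0742
clock: 9.03
tcp_pos: [0.4691, 0.2959, 0.0783]
orientation: [0.0, 0.306, 0.952, 0.0]
wrist_force: [-0.4, 0.3, -4.7]
finger_gap: 0.0738
```

```bash
python3 -m handwheel '[{"dx":0,"dy":0,"dz":0.05,"roll":0},{"dx":0,"dy":0,"dz":0.05,"roll":0},{"dx":0,"dy":0,"dz":0,"roll":0}]'
```

```text
clock: 9.28
tcp_pos: [0.4694, 0.2959, 0.0773]
orientation: [0.0, 0.306, 0.952, 0.0]
wrist_force: [-1.8, -0.5, 3.8]
finger_gap: 0.0739
```

Contact: the force went from −4.5 to +3.8 N. I'll release now.

```bash
python3 -m handwheel '[{"dx":0,"dy":0,"dz":0,"roll":0},{"dx":0,"dy":0,"dz":0,"roll":0},{"dx":0,"dy":0,"dz":0,"roll":0},{"dx":0,"dy":0,"dz":0,"roll":0},{"dx":0,"dy":0,"dz":0,"roll":0},{"dx":0,"dy":0,"dz":0,"roll":0}]' 0 30
python3 shot.py wrist w8; python3 shot.py scene s8
```

```text
clock: 9.78
tcp_pos: [0.4692, 0.2959, 0.0763]
orientation: [0.0, 0.306, 0.952, 0.0]
wrist_force: [0.1, 0.6, -0.7]
finger_gap: 0.0857
9.7833 [0.46915734 0.29587832 0.07633338] [1.000e-04 3.059e-01 9.521e-01 1.000e-04] [ 0.1  0.6 -0.7] 0.08567945258438366
9.8333 [0.46911043 0.29588333 0.07630994] [0.000e+00 3.059e-01 9.521e-01 1.000e-04] [ 0.7  1.  -0.4] 0.08540932086265894
```

View pics/w8.png

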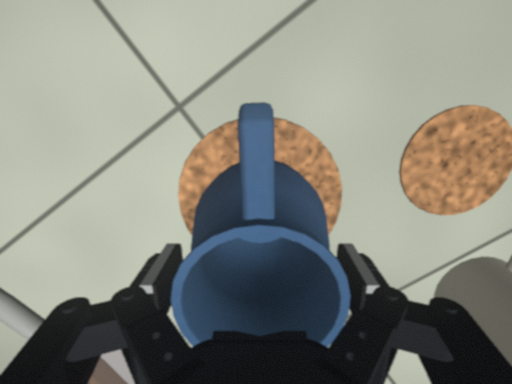

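View pics/s8.png

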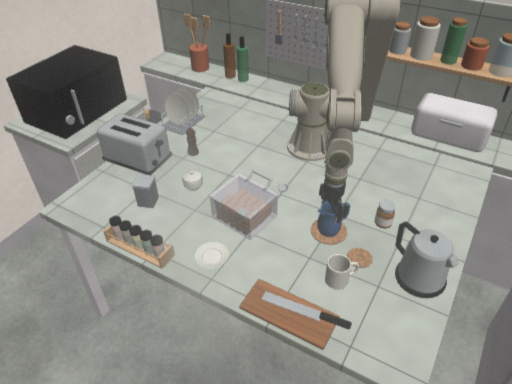

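The jug is released, stands centred on the mat and sits between the open fingers. I'll back out straight up.

```bash
python3 -m handwheel '[{"dx":0,"dy":0,"dz":-0.2,"roll":0},{"dx":0,"dy":0,"dz":-0.3,"roll":0},{"dx":0,"dy":0,"dz":-0.4,"roll":0},{"dx":0,"dy":0,"dz":-0.4,"roll":0},{"dx":0,"dy":0,"dz":-0.4,"roll":0}]'
python3 -m handwheel '[{"dx":0,"dy":0,"dz":-0.4,"roll":0},{"dx":0,"dy":0,"dz":-0.5,"roll":0},{"dx":0,"dy":0,"dz":-0.8,"roll":0},{"dx":0,"dy":0,"dz":-1,"roll":0},{"dx":0,"dy":0,"dz":-1,"roll":0},{"dx":0,"dy":0,"dz":-1,"roll":0},{"dx":0,"dy":0,"dz":-1,"roll":0},{"dx":0,"dy":0,"dz":0,"roll":0}]'
python3 shot.py wrist w9
```

```text
clock: 10.3
tcp_pos: [0.4694, 0.296, 0.1116]
orientation: [0.0, 0.306, 0.952, 0.0]
wrist_force: [-0.1, -0.7, 0.5]
finger_gap: 0.0853
clock: 10.97
tcp_pos: [0.471, 0.2967, 0.2295]
orientation: [0.003, 0.306, 0.952, 0.003]
wrist_force: [-0.0, 1.0, 0.6]
finger_gap: 0.0853
10.9667 [0.47098595 0.29672657 0.22947277] [0.0028 0.3058 0.9521 0.0026] [-0.   1.   0.6] 0.08532251962433948
```

View pics/w9.png

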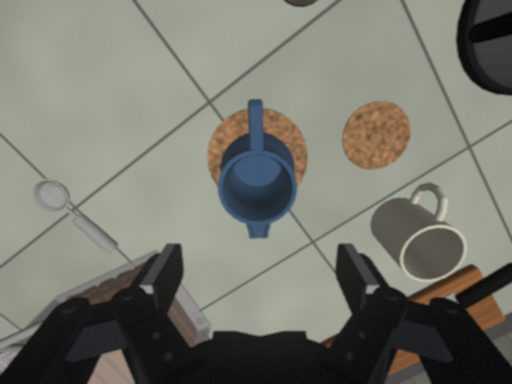

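```bash
python3 -m handwheel '[{"dx":-0.3,"dy":-0.5,"dz":-0.2,"roll":0},{"dx":-0.6,"dy":-1,"dz":-0.2,"roll":0},{"dx":-0.6,"dy":-1,"dz":-0.2,"roll":0},{"dx":-0.6,"dy":-1,"dz":-0.2,"roll":0},{"dx":-0.6,"dy":-1,"dz":0,"roll":0},{"dx":-0.6,"dy":-1,"dz":0,"roll":0},{"dx":-0.6,"dy":-1,"dz":0,"roll":0},{"dx":-0.6,"dy":-1,"dz":0,"roll":0}]'
python3 -m handwheel '[{"dx":-0.6,"dy":-1,"dz":0,"roll":0},{"dx":-0.6,"dy":-1,"dz":0,"roll":0},{"dx":-0.6,"dy":-1,"dz":0,"roll":0},{"dx":-0.6,"dy":-0.8,"dz":0,"roll":0},{"dx":0,"dy":0,"dz":0,"roll":1},{"dx":0,"dy":0,"dz":0,"roll":1},{"dx":0,"dy":0,"dz":0,"roll":1},{"dx":0,"dy":0,"dz":0,"roll":1}]'
python3 -m handwheel '[{"dx":0,"dy":0,"dz":0,"roll":1},{"dx":0,"dy":0,"dz":0,"roll":1},{"dx":0,"dy":0,"dz":0,"roll":1},{"dx":0,"dy":0,"dz":0,"roll":1},{"dx":0,"dy":0,"dz":0,"roll":1},{"dx":0,"dy":0,"dz":0,"roll":1},{"dx":0,"dy":0,"dz":0,"roll":0.2},{"dx":0,"dy":0,"dz":0,"roll":0}]'
python3 shot.py wrist w10; python3 shot.py top t10
```

```text
clock: 11.68
tcp_pos: [0.4535, 0.1198, 0.2394]
orientation: [-0.001, 0.306, 0.952, -0.001]
wrist_force: [-0.3, 0.2, 0.3]
finger_gap: 0.0857
clock: 12.35
tcp_pos: [0.4484, 0.031, 0.2393]
orientation: [-0.001, 0.5, 0.866, -0.001]
wrist_force: [-0.5, -1.2, 0.2]
finger_gap: 0.0853
clock: 13.02
tcp_pos: [0.4487, 0.0314, 0.2396]
orientation: [-0.001, 0.748, 0.664, -0.001]
wrist_force: [-0.1, 0.3, -0.6]
finger_gap: 0.0854
13.0167 [0.4487449  0.03144122 0.23958875] [-6.000e-04  7.475e-01  6.642e-01 -6.000e-04] [-0.1  0.3 -0.6] 0.08538578798183522
13.0667 [0.44893719 0.03148702 0.23973478] [-5.000e-04  7.472e-01  6.646e-01 -4.000e-04] [-0.1  0.4 -0.3] 0.08548523055868568
```

View pics/w10.png

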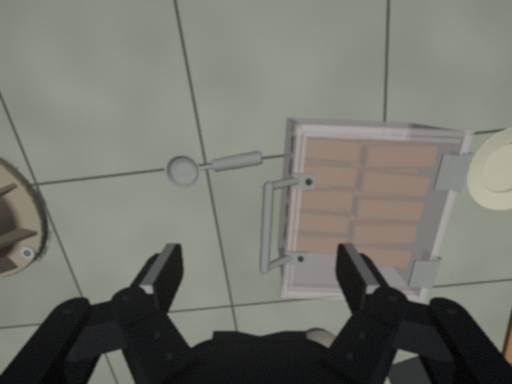

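View pics/t10.png

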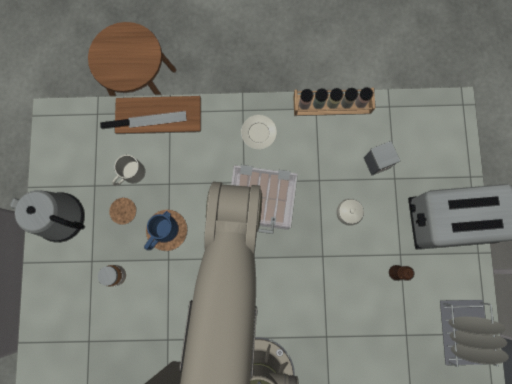

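```bash
python3 -m handwheel '[{"dx":-0.5,"dy":0,"dz":0,"roll":0},{"dx":-1,"dy":0,"dz":0.3,"roll":0},{"dx":-0.6,"dy":0,"dz":0.2,"roll":0},{"dx":0,"dy":0,"dz":0,"roll":0},{"dx":0,"dy":0,"dz":0,"roll":0}]' 
python3 shot.py wrist w11
python3 - <<'E'
from h import *
I=cv2.imread("pics/w10.png");J=cv2.imread("pics/w11.png")
a=cv2.resize(I[160:300,215:335],None,fx=3.2,fy=3.2,interpolation=cv2.INTER_CUBIC)
b=cv2.resize(J[110:250,215:335],None,fx=3.2,fy=3.2,interpolation=cv2.INTER_CUBIC)
cv2.imwrite("pics/barz.png",np.hstack([a,b]))
E
```

```text
clock: 13.53
tcp_pos: [0.4443, -0.0106, 0.2301]
orientation: [-0.0, 0.748, 0.663, -0.0]
wrist_force: [-0.5, -0.7, 0.1]
finger_gap: 0.0857
13.5333 [ 0.44429464 -0.01065     0.23014518] [-3.000e-04  7.482e-01  6.634e-01 -1.000e-04] [-0.5 -0.7  0.1] 0.085672922257503
```

View pics/barz.png

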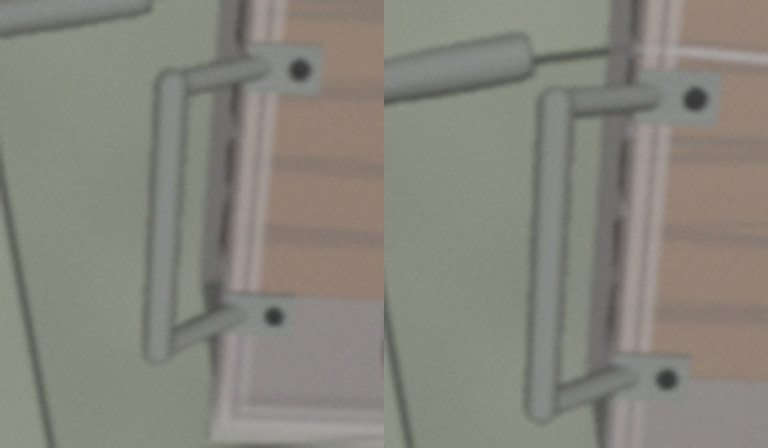

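View pics/w11.png

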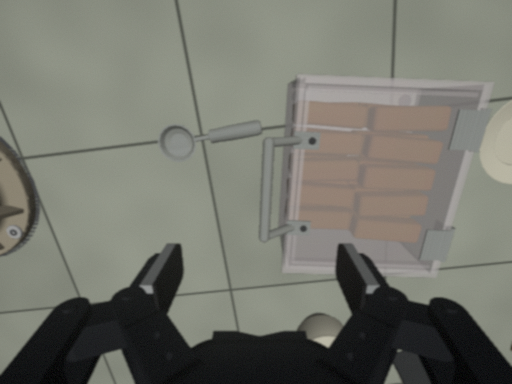

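```bash
python3 - <<'E'
from h import *
import pickle
from scipy.spatial.transform import Rotation as Ro
c0,_=pickle.load(open("pics/w10.pkl","rb"));c1,s=pickle.load(open("pics/w11.pkl","rb"))
z0=lambda u,v:((u+.5)/3.2-.5+215,(v+.5)/3.2-.5+160)
z1=lambda u,v:((u+.5)/3.2-.5+215,(v+.5)/3.2-.5+110)
A,e1=tri([("w",z0(171,80),c0),("w",z1(171,98),c1)]);B,e2=tri([("w",z0(158,352),c0),("w",z1(157,412),c1)])
print(A,B,e1,e2,np.linalg.norm(A-B))
A2,B2=onz("w",z1(171,98),.1435,c1),onz("w",z1(157,412),.1435,c1)
A3,B3=onz("w",z0(171,80),.1435,c0),onz("w",z0(158,352),.1435,c0)
R=Ro.from_quat(s["orientation"][[1,2,3,0]]).as_matrix()
for a,b in((A,B),(A2,B2),(A3,B3)):
    M=(a+b)/2;d=a-b;print("mid",M.round(4),"len",np.linalg.norm(d[:2]).round(4),"ang",np.degrees(np.arctan2(d[0],d[1])),"tool",(R.T@(M-s["tcp_pos"])*1000).round(1),"toolx ang",np.degrees(np.arctan2(R[0,0],R[1,0])), (R.T@d).round(4))
E
```

```text
[0.45822598 0.03693029 0.14424527] [ 0.44392864 -0.05691665  0.14124574] [np.float64(1.7835249831567805e-05), np.float64(1.783524983167695e-05)] [np.float64(9.986215393707117e-05), np.float64(9.986215393695108e-05)] 0.09497715611813155
mid [ 0.4511 -0.01    0.1427] len 0.0949 ang 8.662256040489005 tool [ 1.4  6.7 87.4] toolx ang 6.877065924128197 [ 0.0949  0.003  -0.003 ]
mid [ 0.4511 -0.0094  0.1435] len 0.0936 ang 8.779290285737222 tool [ 2.   6.6 86.6] toolx ang 6.877065924128197 [0.0935 0.0031 0.    ]
mid [ 0.4512 -0.0093  0.1435] len 0.0931 ang 8.692793655538111 tool [ 2.1  6.8 86.6] toolx ang 6.877065924128197 [0.0931 0.0029 0.    ]
```

```bash
python3 -m handwheel '[{"dx":0.1,"dy":0.33,"dz":0,"roll":0.3},{"dx":0,"dy":0,"dz":0.6,"roll":0},{"dx":0,"dy":0,"dz":0.9,"roll":0},{"dx":0,"dy":0,"dz":0.9,"roll":0},{"dx":0,"dy":0,"dz":0.6,"roll":0},{"dx":0,"dy":0,"dz":0,"roll":0},{"dx":0,"dy":0,"dz":0,"roll":0}]' 148 25
python3 shot.py wrist w12
```

```text
clock: 14.17
tcp_pos: [0.4511, -0.0082, 0.1703]
orientation: [-0.0, 0.758, 0.652, -0.0]
wrist_force: [0.2, 0.4, -0.3]
finger_gap: 0.0355
14.1667 [ 0.45111419 -0.00821648  0.17025311] [-5.000e-04  7.579e-01  6.524e-01 -2.000e-04] [ 0.2  0.4 -0.3] 0.03553719526885001
```

View pics/w12.png

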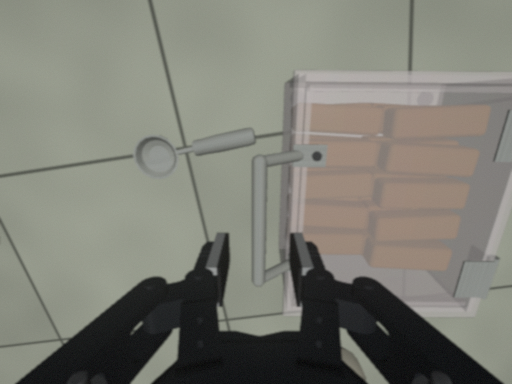

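Bar (column ~259) is parallel to the fingers and midway between them (228 and 292). Next: descend and grip.

```bash
python3 -m handwheel '[{"dx":0,"dy":0,"dz":0.5,"roll":0},{"dx":0,"dy":0,"dz":0.5,"roll":0},{"dx":0,"dy":0,"dz":0.5,"roll":0},{"dx":0,"dy":0,"dz":0.4,"roll":0},{"dx":0,"dy":0,"dz":0,"roll":0},{"dx":0,"dy":0,"dz":0,"roll":0}]'
python3 shot.py wrist w13; python3 shot.py scene s13
```

```text
clock: 14.72
tcp_pos: [0.4507, -0.0087, 0.1315]
orientation: [-0.001, 0.758, 0.652, -0.001]
wrist_force: [-0.5, -0.1, -0.5]
finger_gap: 0.0362
14.7167 [ 0.4507267  -0.00865454  0.13151193] [-7.000e-04  7.583e-01  6.519e-01 -5.000e-04] [-0.5 -0.1 -0.5] 0.03616704045591377
14.7667 [ 0.45123104 -0.0087691   0.13205245] [-3.000e-04  7.583e-01  6.519e-01 -2.000e-04] [-1.1 -0.7  0.9] 0.035791626147552616
```

View pics/w13.png

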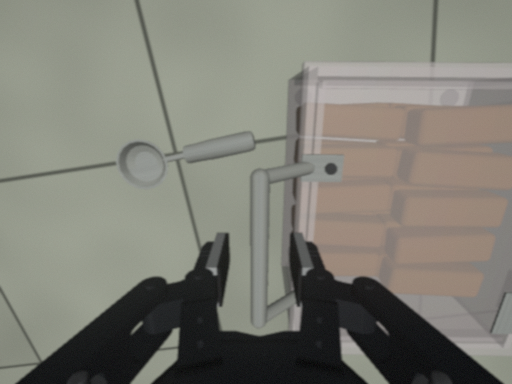

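View pics/s13.png

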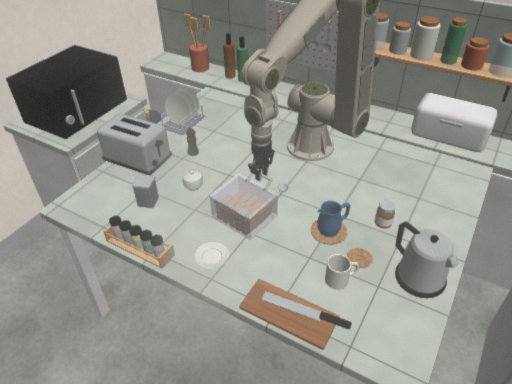

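```bash
python3 -m handwheel '[{"dx":0,"dy":0,"dz":0,"roll":0},{"dx":0,"dy":0,"dz":0,"roll":0},{"dx":0,"dy":0,"dz":0,"roll":0},{"dx":0,"dy":0,"dz":0,"roll":0},{"dx":0,"dy":0,"dz":0,"roll":0},{"dx":0,"dy":0,"dz":0,"roll":0}]' 255 30
python3 shot.py wrist w14
python3 - <<'E'
import numpy as np
# bar path relative to start, tool dy (=+e) and dz(-up), units of 20mm, per 5deg
p=lambda t:np.array([-.196*np.cos(t)+.028*np.sin(t),-(.196*np.sin(t)+.028*np.cos(t))])
for a in range(5,65,5):
    d=p(np.radians(a))-p(np.radians(a-5));print(a,(d/.02).round(2),((p(np.radians(a))-p(0))*1000).round(1))
E
```

```text
clock: 15.32
tcp_pos: [0.4507, -0.0087, 0.1327]
orientation: [-0.0, 0.758, 0.652, -0.0]
wrist_force: [-3.9, -1.2, 5.7]
finger_gap: 0.0083
15.3167 [ 0.45068008 -0.00867109  0.13269491] [-3.000e-04  7.583e-01  6.519e-01 -3.000e-04] [-3.9 -1.2  5.7] 0.008303039350047052
5 [ 0.16 -0.85] [  3.2 -17. ]
10 [ 0.23 -0.83] [  7.8 -33.6]
15 [ 0.3  -0.81] [ 13.9 -49.8]
20 [ 0.37 -0.78] [ 21.4 -65.3]
25 [ 0.44 -0.74] [ 30.2 -80.2]
30 [ 0.5 -0.7] [ 40.3 -94.2]
35 [ 0.56 -0.66] [  51.5 -107.4]
40 [ 0.62 -0.6 ] [  63.9 -119.4]
45 [ 0.67 -0.55] [  77.2 -130.4]
50 [ 0.71 -0.49] [  91.5 -140.1]
55 [ 0.75 -0.42] [ 106.5 -148.6]
60 [ 0.79 -0.36] [ 122.2 -155.7]
```

View pics/w14.png

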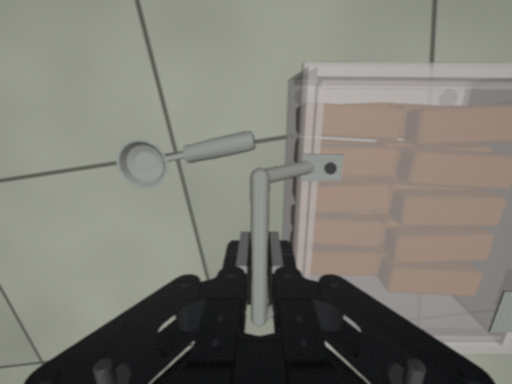

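```bash
python3 -m handwheel '[{"dx":0,"dy":0.07,"dz":-0.43,"roll":0},{"dx":0,"dy":0.09,"dz":-0.42,"roll":0},{"dx":0,"dy":0.11,"dz":-0.42,"roll":0},{"dx":0,"dy":0.12,"dz":-0.41,"roll":0},{"dx":0,"dy":0,"dz":0,"roll":0}]'
python3 shot.py wrist w15; python3 shot.py scene s15
```

```text
clock: 15.78
tcp_pos: [0.4586, -0.0099, 0.1675]
orientation: [-0.0, 0.758, 0.652, -0.001]
wrist_force: [-8.1, -0.6, -0.2]
finger_gap: 0.0087
15.7833 [ 0.45855346 -0.00992897  0.16750093] [-4.000e-04  7.583e-01  6.519e-01 -5.000e-04] [-8.1 -0.6 -0.2] 0.008660722895014124
15.8333 [ 0.4583802  -0.00987325  0.16693266] [-5.000e-04  7.583e-01  6.520e-01 -6.000e-04] [-6.3  0.3 -1.1] 0.008442513510613068
```

View pics/w15.png

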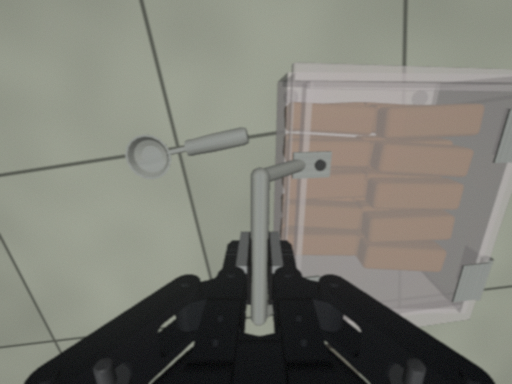

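View pics/s15.png

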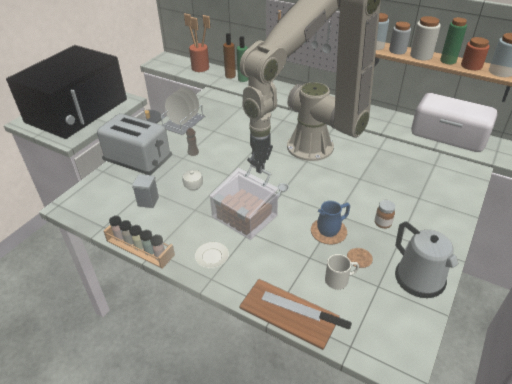

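```bash
python3 -m handwheel '[{"dx":0,"dy":0.12,"dz":-0.41,"roll":0},{"dx":0,"dy":0.15,"dz":-0.4,"roll":0},{"dx":0,"dy":0.18,"dz":-0.39,"roll":0},{"dx":0,"dy":0.19,"dz":-0.39,"roll":0},{"dx":0,"dy":0.21,"dz":-0.37,"roll":0},{"dx":0,"dy":0.23,"dz":-0.37,"roll":0},{"dx":0,"dy":0.25,"dz":-0.35,"roll":0},{"dx":0,"dy":0.25,"dz":-0.35,"roll":0}]'
python3 -m handwheel '[{"dx":0,"dy":0,"dz":0,"roll":0}]'
python3 shot.py wrist w16
python3 - <<'E'
from workcell import env;import numpy as np
s=env.get_state();p=s["tcp_pos"];d=p-np.array([.4507,-.0087,.1327]);e=np.array([.9885,-.1513,0])
x=-.196+d@e;z=.028+d[2];print(np.degrees(np.arctan2(z,-x)-np.arctan2(.028,.196)),np.hypot(x,z),np.hypot(.196,.028))
E
```

```text
clock: 16.55
tcp_pos: [0.4896, -0.0149, 0.2282]
orientation: [-0.0, 0.758, 0.652, -0.001]
wrist_force: [-6.6, -1.4, 2.1]
finger_gap: 0.0087
clock: 16.63
tcp_pos: [0.4905, -0.015, 0.2294]
orientation: [0.0, 0.758, 0.652, -0.0]
wrist_force: [-9.6, -0.2, 4.7]
finger_gap: 0.0084
16.6333 [ 0.49053522 -0.01500751  0.22938134] [ 5.000e-04  7.583e-01  6.519e-01 -1.000e-04] [-9.6 -0.2  4.7] 0.008379116589025903
30.377997937527255 0.19945929093775958 0.19798989873223333
```

View pics/w16.png

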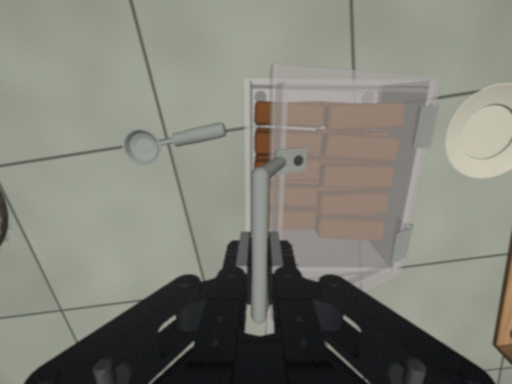

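```bash
python3 -m handwheel '[{"dx":0,"dy":0.24,"dz":-0.36,"roll":0},{"dx":0,"dy":0.28,"dz":-0.33,"roll":0},{"dx":0,"dy":0.3,"dz":-0.31,"roll":0},{"dx":0,"dy":0.31,"dz":-0.3,"roll":0},{"dx":0,"dy":0.33,"dz":-0.28,"roll":0},{"dx":0,"dy":0.34,"dz":-0.27,"roll":0},{"dx":0,"dy":0,"dz":0,"roll":0}]'
cat > ang.py <<'E'
from workcell import env;import numpy as np
s=env.get_state();p=s["tcp_pos"];d=p-np.array([.4507,-.0087,.1327]);e=np.array([.9885,-.1513,0])
x=-.196+d@e;z=.028+d[2];print(s["clock"],p.round(4),s["wrist_force"].round(1),np.degrees(np.arctan2(z,-x)-np.arctan2(.028,.196)).round(2),np.hypot(x,z).round(4))
E
python3 ang.py
```

```text
clock: 17.27
tcp_pos: [0.5278, -0.0209, 0.2669]
orientation: [0.002, 0.758, 0.652, 0.001]
wrist_force: [-6.8, -0.8, 5.3]
finger_gap: 0.0085
17.2667 [ 0.5278 -0.0209  0.2669] [-6.8 -0.8  5.3] 45.85 0.2006
```

```bash
python3 -m handwheel '[{"dx":0,"dy":0.34,"dz":-0.26,"roll":0},{"dx":0,"dy":0.35,"dz":-0.25,"roll":0},{"dx":0,"dy":0.36,"dz":-0.23,"roll":0},{"dx":0,"dy":0.36,"dz":-0.21,"roll":0},{"dx":0,"dy":0.3,"dz":-0.15,"roll":0},{"dx":0,"dy":0,"dz":0,"roll":0},{"dx":0,"dy":0,"dz":0,"roll":0}]'
python3 ang.py
python3 shot.py wrist w17; python3 shot.py scene s17; python3 shot.py top t17
```

```text
clock: 17.85
tcp_pos: [0.561, -0.0261, 0.2879]
orientation: [0.002, 0.758, 0.652, 0.001]
wrist_force: [-4.8, -3.0, 4.8]
finger_gap: 0.0082
17.85 [ 0.561  -0.0261  0.2879] [-4.8 -3.   4.8] 57.16 0.2017
17.85 [ 0.56101096 -0.02611468  0.28792623] [1.800e-03 7.584e-01 6.518e-01 7.000e-04] [-4.8 -3.   4.8] 0.008231366997012629
17.9 [ 0.56086808 -0.02609848  0.28785231] [1.800e-03 7.584e-01 6.518e-01 6.000e-04] [-4.8 -3.5  5.1] 0.008427490063946783
17.95 [ 0.56072376 -0.0260716   0.28779053] [1.700e-03 7.584e-01 6.518e-01 6.000e-04] [-4.  -2.2  5.1] 0.008582336182098462
```

View pics/w17.png

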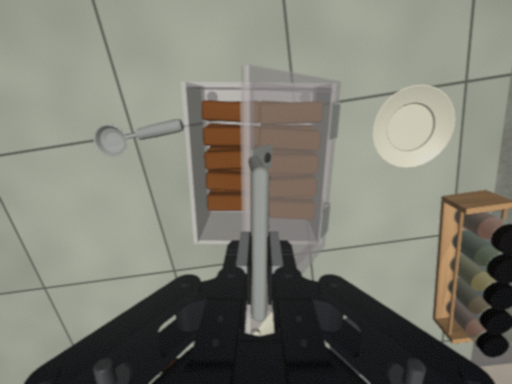

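View pics/s17.png

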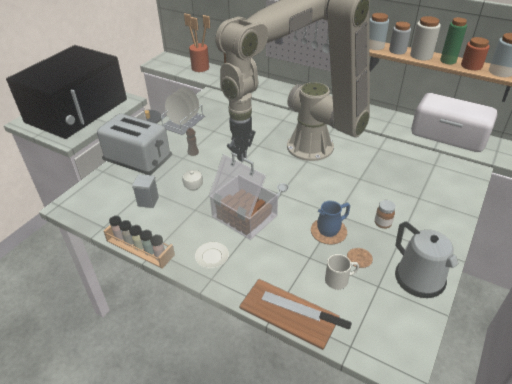

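View pics/t17.png

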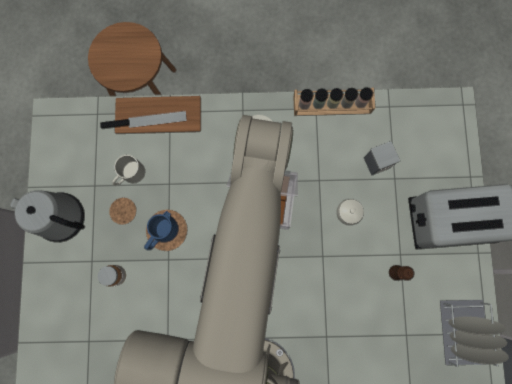

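The lid is up at about 57° by the tool's travel. I'll cross-check the angle from the images using the lid's free edge and the bar.

```bash
python3 - <<'E'
from h import *
I=cv2.imread("pics/s17.png");cv2.imwrite("pics/s17z.png",cv2.resize(I[120:250,190:310],None,fx=4.5,fy=4.5,interpolation=cv2.INTER_CUBIC))
I=cv2.imread("pics/w17.png");cv2.imwrite("pics/w17z.png",cv2.resize(I[50:290,170:360],None,fx=2.5,fy=2.5,interpolation=cv2.INTER_CUBIC))
E
```

```text
(no output)
```

View pics/s17z.png

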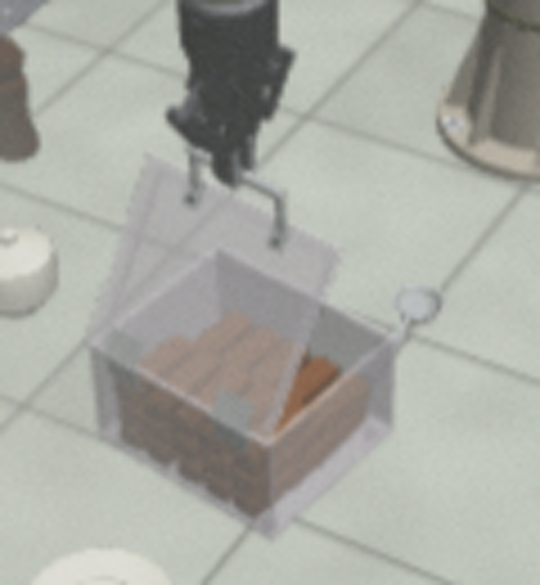

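View pics/w17z.png

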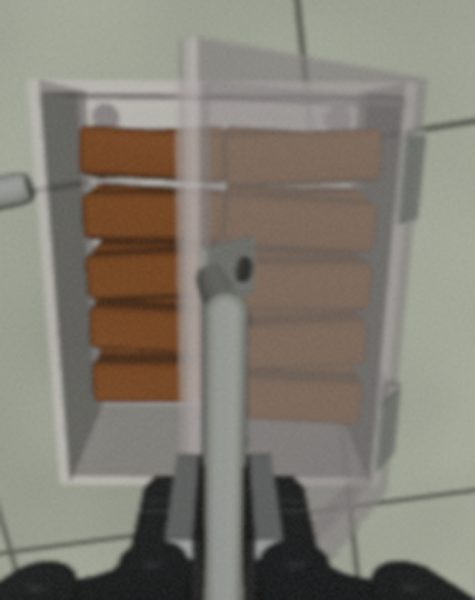

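```bash
python3 - <<'E'
from h import *
import pickle
cw,_=pickle.load(open("pics/w17.pkl","rb"));cs=env.calibration("scene")
zs=lambda u,v:((u+.5)/4.5-.5+190,(v+.5)/4.5-.5+120)
zw=lambda u,v:((u+.5)/2.5-.5+170,(v+.5)/2.5-.5+50)
C,e=tri([("s",zs(336,252),cs),("w",zw(193,38),cw)]);H,e2=tri([("s",zs(270,440),cs),("w",zw(425,82),cw)]);B,e3=tri([("s",zs(281,193),cs),("w",zw(225,300),cw)])
print(C,e,H,e2,B,e3)
ex=np.array([.9885,-.1513,0]);d=C-H;print("lid",np.degrees(np.arctan2(d[2],-d@ex)),np.linalg.norm(d))
h=np.array([.6447,-.0392,.1155])
for P,o in((C,np.arctan2(.0025,.172)),(B,np.arctan2(.028,.196))):
  d=P-h;print(np.degrees(np.arctan2(d[2],-d@ex)-o),np.hypot(d[2],d@ex))
E
python3 ang.py
```

```text
[0.57095908 0.07256371 0.26042362] [np.float64(0.0019475603056665178), np.float64(0.0019475603056666052)] [0.66072962 0.05887514 0.12462144] [np.float64(0.0010511654030193295), np.float64(0.0010511654030193932)] [0.56927378 0.02073615 0.29750801] [np.float64(0.0004211587290538686), np.float64(0.0004211587290538469)]
lid 56.229834648848346 0.1633657182103853
57.382608101977006 0.17049161165148455
57.192553290273686 0.2003008149765404
18.0 [ 0.5607 -0.026   0.2878] [-5.2 -3.6  5.1] 57.05 0.2017
```

```bash
python3 -m handwheel '[{"dx":0,"dy":0.2,"dz":-0.1,"roll":0},{"dx":0,"dy":0.2,"dz":-0.1,"roll":0},{"dx":0,"dy":0,"dz":0,"roll":0},{"dx":0,"dy":0,"dz":0,"roll":0},{"dx":0,"dy":0,"dz":0,"roll":0},{"dx":0,"dy":0,"dz":0,"roll":0},{"dx":0,"dy":0,"dz":0,"roll":0},{"dx":0,"dy":0,"dz":0,"roll":0}]'
python3 ang.py
python3 -m handwheel '[{"dx":0,"dy":0,"dz":0,"roll":0},{"dx":0,"dy":0,"dz":0,"roll":0},{"dx":0,"dy":0,"dz":0,"roll":0},{"dx":0,"dy":0,"dz":0,"roll":0},{"dx":0,"dy":0,"dz":0,"roll":0},{"dx":0,"dy":0,"dz":0,"roll":0}]'
python3 ang.py
python3 shot.py scene s18; python3 shot.py wrist w18
```

```text
clock: 18.67
tcp_pos: [0.5685, -0.0273, 0.2915]
orientation: [0.002, 0.758, 0.652, 0.0]
wrist_force: [-4.3, -3.6, 4.4]
finger_gap: 0.0081
18.6667 [ 0.5685 -0.0273  0.2915] [-4.3 -3.6  4.4] 59.52 0.2019
clock: 19.17
tcp_pos: [0.5684, -0.0273, 0.2915]
orientation: [0.002, 0.758, 0.652, 0.0]
wrist_force: [-3.9, -3.6, 4.7]
finger_gap: 0.0085
19.1667 [ 0.5684 -0.0273  0.2915] [-3.9 -3.6  4.7] 59.51 0.2019
19.1667 [ 0.56842934 -0.02730794  0.29145498] [1.700e-03 7.584e-01 6.517e-01 5.000e-04] [-3.9 -3.6  4.7] 0.008471043194837543
19.2167 [ 0.56842399 -0.02730627  0.2914611 ] [1.700e-03 7.584e-01 6.518e-01 4.000e-04] [-4.7 -4.3  4.3] 0.008685772540001822
```

View pics/s18.png

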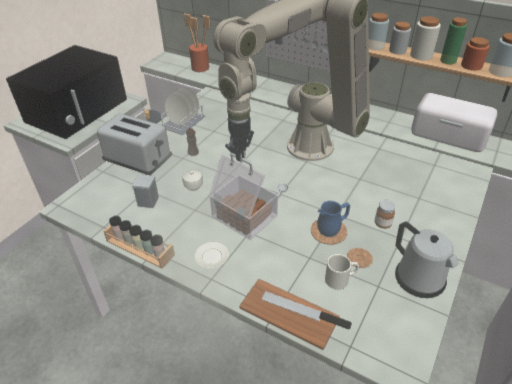

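View pics/w18.png

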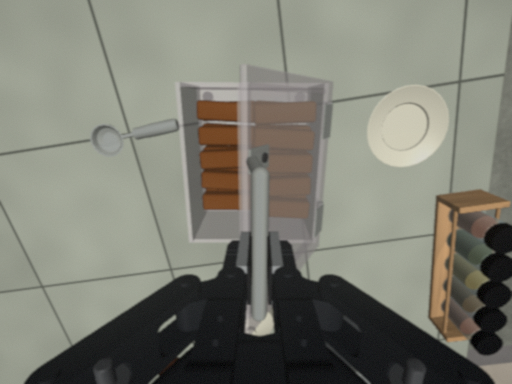

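The lid is steady at about 59.5° with the bar gripped. The jug stands upright on the large mat (scene ~(330,220)), and the bystanders haven't moved. Handing in.

```bash
python3 -c "
from workcell import env
print(env.hand_in())"; python3 ang.py
```

```text
the job is handed in; nothing more can be done
None
the job is handed in; nothing more can be done
```

The job is handed in with the jug standing on the larger cork mat and the gripper still holding the canister lid at about 60°. `hand_in` reports no verdict, so these are my own last checks.

**Jug:** I gripped it round the neck, lifted it off the canister, set it down on the mat until it touched, let go and backed straight up. The jug was released about 1 mm from the mat centre I measured. The camera pictures show it upright on the mat.

**Lid:** I gripped the steel pull from above and raised the lid slowly along its arc.
- **Angle:** It read 59.5° from the tool's travel, and stayed steady to 0.01° over 0.5 s. An earlier check at 57° gave 56.2° to 57.4° from the cameras, so the final angle is probably 59° to 60°. I did not repeat the camera check after the last nudge.
- **Hold:** The pull is still clamped, with about 7 N at the wrist.

**Bystanders:** None looked moved in the pictures. I judged that by eye, without measuring each one. The clock stood at about 19.2 s of the 58 s.

**Disagreements:**
- The top camera put the jug about 8 mm nearer the robot than two wrist-camera views did. I used the wrist views.
- The bar's arc came out about 4 mm wider than the stated 198 mm. I put this down to the bar rolling slightly in the pads.
- The gripper read an 8.5 mm gap on the 10 mm bar.

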